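# Free the seized lock pin of a circuit-board holder

## Robot

A 7-joint arm with a two-finger parallel gripper is mounted at the origin on the work surface. World frame = base frame: x ahead of the robot, y to its left, z up, the work surface at z = 0. Lengths are in m, angles in degrees, forces in N, time in s.
With the tool pointing down it reaches from about 0.425 to 0.875 m from the base axis. Payload 4.7 kg.
Tool frame: the origin (TCP) lies between the finger pads; the fingertips stand env.tip_reach ahead of it and the grasp point (between the pads) lies 2 mm behind it (env.tip_reach is the distance from the TCP to the fingertips, in m); z points along the fingers, y is the line along which they close (so a half turn about z gives the same grasp; the last joint's range is limited). The gripper opens to 87 mm and grips with 3 to 60 N. Pads are 19 mm wide; open, the fingers measure 117 mm over their backs; the gripper's body (75 mm by 190 mm) begins 51 mm behind the grasp point.
Start: joints at [65.151, 18.392, -4.016, 83.108, 1.295, 78.541, -3.26], TCP at [0.281, -0.586, 0.24] pointing down, gripper open.
Joint ranges: [-163.93, 163.93], [-17.29, 119.83], [-79.2, 71.16], [3.27, 140.29], [-89.18, 269.18], [5.43, 117.66], [-154.24, 154.24]. Speed limits (degrees/s): [147.25, 147.25, 180, 180, 180, 180, 180].

## Interface

Orientations are given as [roll, pitch, yaw] about the fixed x, y, z axes, in that order (R = Rz(yaw) Ry(pitch) Rx(roll)).
In Python, from cell import env gives the robot as it stands.
- The arm moves only by the shell command python3 steer.py 'ROWS' [FORCE]. ROWS is rows parted by semicolons, their numbers by spaces, 1 to 8 of them, each of 5 numbers: dx, dy, dz in m, then a turn about the tool's z in degrees, then the finger opening in m; each row is the pose to reach, as a shift and turn from the pose commanded when the command began, along the tool's axes at that moment; what a row does not reach only later rows make up. A row lasts 1/12 s, in which the tool goes at most 0.0417 m and 7.16 degrees, less where a joint would pass 70% of its speed; a pose out of reach is approached as far as the arm can. The fingers move at their own pace and stop on an object; FORCE is the grip in N (left out, the last holds). Time passes only in rows, so rows that do not move let the fingers close. It prints the time, the measured TCP pose, the force, the opening and the grip force at its end.
- env.get_obs(): the state, without advancing time (a new reading comes with each control period).
- env.read_camera(name): name is "scene" or "top" or "wrist"; returns a dict with "color" (400x640x3 uint8, blue, green, red), "fx", "fy", "cx", "cy" (pixels), "world_from_camera" (4x4, takes a point from camera to world coordinates). Camera axes: x right, y down, z forward; pixel columns grow to the right and rows downward; lengths in m; the calibration is good to about 2 mm. A picture is of the moment at which its call begins. There is no depth.
- env.sign_off(): hands the job in; it is judged then, once.
The state is a dict: "time_s": time; "qpos": joint angles; "joint_velocities": joint speeds; "effort": joint torques, N m; "tool_pos": TCP position; "tool_rot": TCP orientation; "force": force on the tool from outside, world axes, zero at the start; "wrist_torque": the same for the moment, N m; "grip_width": finger opening in m; "grasp_force": force on a finger pad.
Only numpy, scipy, OpenCV 4.12 (cv2) and the standard library are available. Lean on these libraries where they do the work, as an engineer would, in place of code of your own. Each camera call takes 0.05 s, during which the arm holds its last target. There are 200 camera calls.

## Task

The T-handled lock pin has seized in the circuit-board holder. Take it by its cross-bar and work it free: twist it a good 25 degrees counterclockwise (seen from above) from where it stands, then a good 25 degrees clockwise past where it stood, pulling upwards as you twist so that it has begun to creep out by the time it is turned clockwise, then draw it right out. Put it shaft-down into the open round tin, let go and leave the tin standing upright; leave the round-headed pin where it is.

Things in the scene. Friction and masses are not known exactly. Their poses are not given: they have to be found in the camera images.
- lock_pin: Steel pin, 0.12 kg, upright in either bore of the holder. Origin: shaft's lower end; z up. Shaft 12 mm dia, its 30 mm all in the bore at first; 22 mm collar; on top a T cross-bar 50 mm along y, 12 mm wide (x), 14 mm tall, centre 60 mm above the origin. Its y starts 45 deg counterclockwise of the holder's y. Seized: about 18 N to pull straight, about 0.1 N m to turn; slides easier while turning.
- pivot_pin: Steel pin with the same shaft and collar but a round mushroom head 28 mm in diameter, 69 mm long overall, seized in the holder's other bore. Origin at the shaft's lower end, z up. It must stay where it is.
- holder: Circuit-board holder, fixed: aluminium block 70 mm along x, 160 mm along y, 45 mm tall, with two upright through bores 50 mm either side of its centre along y; the pins' 6 mm thick collars rest on its top. A green circuit board at 30 mm height on its +x side reaches 146 mm from the centre. Origin: centre of the block's underside; z up.
- tin: Open round tin, bare steel, loose, 0.3 kg: 90 mm outside diameter, 45 mm tall, wall 3 mm, floor 4 mm thick. Origin: centre of its underside; z up. A pin let go in it leans against the rim.

How it is judged (in metres and radians):
On the way, in this order (a step that is already met when the one before it is completed fails the run):
1. the lock pin is turned at least 15 degrees counterclockwise from its start while its shaft is still in the bore (angle between the y axis of lock_pin and the y axis of holder, either way round above 1.047 rad and z of lock_pin in the frame of holder below 0.04 m and angle between lock_pin's own z axis and vertical below 0.2 rad), for 0.1 s.
2. then it is turned at least 15 degrees clockwise past its start, risen by at least 2 mm and its shaft still in the bore (angle between the y axis of lock_pin and the y axis of holder, either way round below 0.524 rad and z of lock_pin in the frame of holder between 0.017 and 0.044 m and angle between lock_pin's own z axis and vertical below 0.2 rad), for 0.1 s.
3. the pin is drawn right out of the bore (z of lock_pin in the frame of holder above 0.047 m), for 0.1 s.
At the end, for the whole second after the job is handed in: The lock pin stands or leans in the tin at rest, let go: its shaft end within 42 mm of the tin's axis and less than 20 mm above the tin's underside, head up; the tin is upright within 10 degrees on the table (horizontal distance between lock_pin and tin below 0.042 m and z of lock_pin in the frame of tin between 0 and 0.02 m and angle between lock_pin's own z axis and vertical below 1.2 rad and angle between tin's own z axis and vertical below 0.17 rad and height (world z) of tin below 0.01 m and linear speed of lock_pin below 0.03 m/s and contact force between the fingers and lock_pin below 0.1 N); the robot touches nothing.
It fails at once if the round-headed pin is moved by more than 8 mm (distance of pivot_pin from where it was at the start of the episode above 0.008 m).
It also fails if it takes over 48 s, if anything falls off the work surface, if the arm or the gripper's body presses on something with over 40 N, if the wrist force passes 120 N, or if a joint passes its speed limit or range.

## Working session

There is one attempt and no reset: what is moved stays moved. The work goes in short steps, Python scripts to look and compute and a shell command to move; the robot and the scene stay as the last step left them, time stands still between calls to the robot, and variables do not carry over. Pictures are saved under pics/ and viewed, at most 10 in all, crops included, and the job is handed in when it is done.

```bash
ls; mkdir -p pics; python3 - <<'E'
from cell import env
import cv2
print(env.tip_reach); o=env.get_obs(); print({k:o[k] for k in('time_s','tool_pos','tool_rot','grip_width')})
for n in('top','scene'):
    c=env.read_camera(n); cv2.imwrite(f'pics/{n}0.png',c['color']); print(n,c['fx'],c['cx'],c['cy'],c['world_from_camera'].round(3).tolist())
E
```

```text
cell.py
pics
steer.py
0.017
{'time_s': 0.0, 'tool_pos': array([ 0.28116013, -0.58547425,  0.23848028]), 'tool_rot': array([-1.79892716e+02,  6.69713930e-03,  2.56582338e+01]), 'grip_width': 0.08667177375775113}
top 400.96547428545773 320.92127336777514 197.0463745627751 [[-0.003, -0.987, 0.161, 0.401], [-1.0, 0.003, -0.0, -0.004], [0.0, -0.161, -0.987, 0.755], [0.0, 0.0, 0.0, 1.0]]
scene 487.15090851412043 322.2099771263213 195.41691743619836 [[-0.822, 0.385, -0.42, 0.906], [0.57, 0.568, -0.594, 0.525], [0.01, -0.727, -0.687, 0.659], [0.0, 0.0, 0.0, 1.0]]
```

View pics/top0.png

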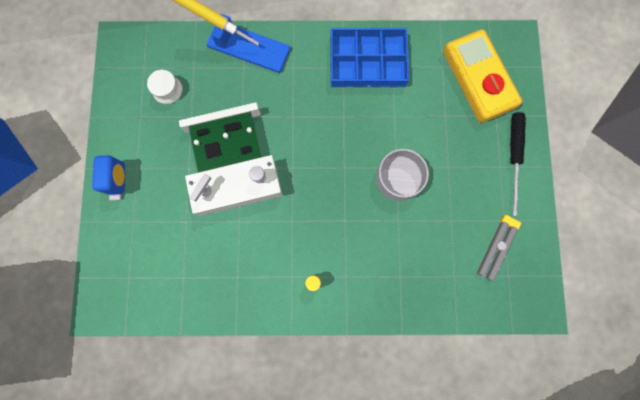

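View pics/scene0.png

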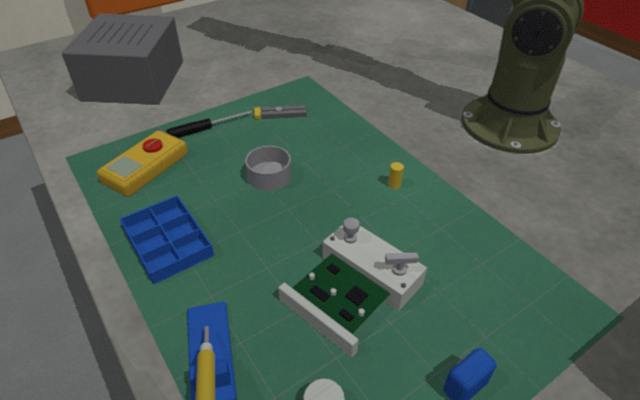

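The top view shows the T-bar at about (201,187), the round head at (257,174) and the tin at (403,174). In the scene view the T-bar is at about (402,259), the round head at (351,226) and the tin at (269,167). I'll enlarge these areas next.

```bash
python3 - <<'E'
import cv2,numpy as np
t=cv2.imread('pics/top0.png');s=cv2.imread('pics/scene0.png')
f=lambda i,x,y,w,h,k:cv2.resize(i[y:y+h,x:x+w],None,fx=k,fy=k,interpolation=cv2.INTER_CUBIC)
a=f(t,180,150,50,37*2-24,6);a=f(t,180,150,110,70,3.6);
A=np.hstack([f(t,175,150,110,70,3.6)[:252,:396],f(t,365,140,110,70,3.6)[:252,:396]])
B=np.hstack([f(s,325,205,110,70,3.6)[:252,:396],f(s,220,130,110,70,3.6)[:252,:396]])
cv2.imwrite('pics/crop1.png',np.vstack([A,B]))
E
```

```text
(no output)
```

View pics/crop1.png

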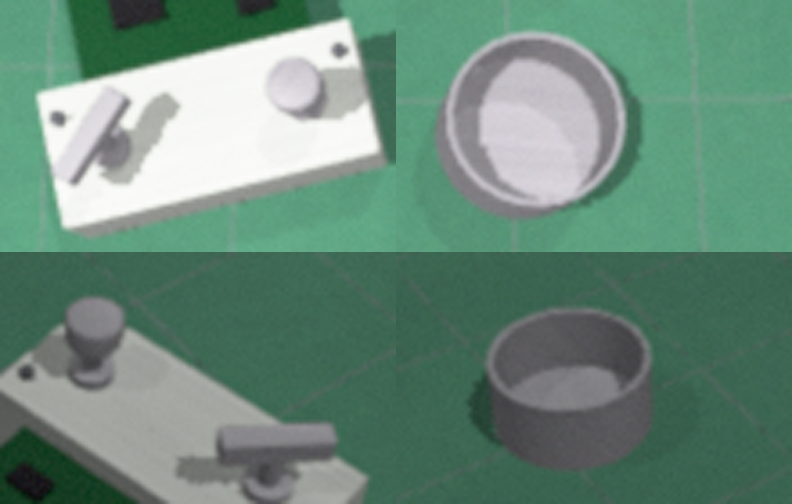

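The crops show the bar top running from (118,95) to (66,178) in the top crop and from (221,432) to (334,431) in the scene crop. The tin rim is centred at (535,119) in the top crop and (569,359) in the scene crop. The holder's top corners are also clear. Next I triangulate these.

```bash
cat > h.py <<'E'
from cell import env
import numpy as np, cv2
def ray(c,p):
    T=np.array(c['world_from_camera']); d=T[:3,:3]@[(p[0]-c['cx'])/c['fx'],(p[1]-c['cy'])/c['fy'],1]
    return T[:3,3],d/np.linalg.norm(d)
def tri(*rs):
    A=np.concatenate([np.eye(3)-np.outer(d,d) for o,d in rs]); b=np.concatenate([(np.eye(3)-np.outer(d,d))@o for o,d in rs])
    x,r,*_=np.linalg.lstsq(A,b,rcond=None); return x.round(4),float(np.sqrt(r[0]))
def onz(r,z): o,d=r; return (o+d*(z-o[2])/d[2]).round(4)
E
python3 - <<'E'
from h import *
t=env.read_camera('top');s=env.read_camera('scene')
T=lambda x,y:ray(t,(175+x/3.6-.4,150+y/3.6-.4)); S=lambda x,y:ray(s,(325+x/3.6-.4,205+(y-252)/3.6-.4))
T2=lambda x,y:ray(t,(365+(x-396)/3.6-.4,140+y/3.6-.4)); S2=lambda x,y:ray(s,(220+(x-396)/3.6-.4,130+(y-252)/3.6-.4))
print('bar ends?',tri(T(118,95),S(221,432)),tri(T(66,178),S(334,431)),'mid',tri(T(92,136),S(277.5,431.5)))
print('ends z.082',onz(T(118,95),.082),onz(T(66,178),.082))
print('head',tri(T(294,85),S(94,322)))
print('tin',tri(T2(535,119),S2(569.5,359)))
for p in[(37,93),(349,18),(381,153),(63,228)]:print(onz(T(*p),.045))
E
```

```text
bar ends? (array([0.5479, 0.1898, 0.0827]), 0.0005778536831049149) (array([0.5073, 0.2144, 0.0805]), 0.0014482197616823313) mid (array([0.5277, 0.2021, 0.0818]), 0.00046301804900568194)
ends z.082 [0.5478 0.1903 0.082 ] [0.5078 0.2131 0.082 ]
head (array([0.5528, 0.1066, 0.0807]), 0.00017262754576654587)
tin (array([ 0.5609, -0.1536,  0.0446]), 0.000469696281820295)
[0.557  0.2418 0.045 ]
[0.5955 0.0855 0.045 ]
[0.5259 0.0683 0.045 ]
[0.4886 0.2253 0.045 ]
```

```bash
cat >> h.py <<'E'
from scipy.spatial.transform import Rotation as R
def go(x,y,z,yaw):
    o=env.get_obs(); r=R.from_euler('xyz',o['tool_rot'],degrees=True)
    d=r.inv().apply(np.array([x,y,z])-o['tool_pos']); t=-((yaw-o['tool_rot'][2]+180)%360-180)
    print('to',(x,y,z,yaw),'row',d.round(4),'turn',round(t,1),'rows>=',np.ceil(max(np.linalg.norm(d)/.0417,abs(t)/7.16)))
E
python3 -c "
from h import *
go(.5,-.2,.24,85)"
python3 steer.py '0.04 -0.03 0 -6 0.085;0.08 -0.055 0 -12 0.085;0.11 -0.08 0 -18 0.085;0.15 -0.1 0 -24 0.085;0.18 -0.13 0 -30 0.085;0.215 -0.15 0 -37 0.085;0.25 -0.17 0 -44 0.085;0.28 -0.195 0 -50 0.085'
python3 -c "
from h import *
go(.5,-.02,.24,110);print(env.get_obs()['qpos'].round(1))"
```

```text
time_s: 0.87
tool_pos: [0.4465, -0.295, 0.2396]
tool_rot: [180.0, 0.0, 76.0]
force: [0.8, -0.3, -0.8]
grip_width: 0.085
grasp_force: 0.0
to (0.5, -0.02, 0.24, 110) row [ 0.2797 -0.0147 -0.0005] turn -34.0 rows>= 7.0
[ 50.3   5.4 -20.9  98.9   2.   76.   15. ]
```

```bash
python3 steer.py '0.04 0 0 -5 0.085;0.08 0 0 -10 0.085;0.12 0 0 -15 0.085;0.16 -0.005 0 -20 0.085;0.2 -0.01 0 -25 0.085;0.24 -0.015 0 -30 0.085;0.28 -0.015 0 -34 0.085;0.28 -0.015 0 -34 0.085'
python3 -c "
from h import *
go(.528,.203,.22,148.8);print(env.get_obs()['qpos'].round(1))"
```

```text
time_s: 1.53
tool_pos: [0.5012, -0.0117, 0.2402]
tool_rot: [179.8, -0.2, 110.5]
force: [-0.7, -0.1, 0.4]
grip_width: 0.0847
grasp_force: 0.0
to (0.528, 0.203, 0.22, 148.8) row [0.1916 0.1003 0.0211] turn -38.3 rows>= 6.0
[ 34.9   1.7 -36.8 102.7   0.8  75.8  18.4]
```

```bash
python3 steer.py '0.03 0.016 0 -6 0.07;0.06 0.033 0.005 -12 0.07;0.095 0.05 0.01 -18 0.07;0.13 0.067 0.015 -25 0.07;0.16 0.084 0.02 -32 0.06;0.192 0.1 0.021 -38.3 0.06;0.192 0.1 0.021 -38.3 0.06;0.192 0.1 0.021 -38.3 0.06'
python3 - <<'E'
from h import *
go(.528,.203,.073,148.8);print(env.get_obs()['qpos'].round(1))
c=env.read_camera('wrist');cv2.imwrite('pics/w1.png',c['color']);print(c['fx'],np.array(c['world_from_camera']).round(3).tolist())
E
```

```text
time_s: 2.2
tool_pos: [0.5291, 0.1952, 0.2181]
tool_rot: [180.0, -0.1, 148.2]
force: [-0.4, -0.0, 0.5]
grip_width: 0.061
grasp_force: 0.0
to (0.528, 0.203, 0.073, 148.8) row [0.0048 0.0059 0.1451] turn -0.6 rows>= 4.0
[ 19.3  13.7 -48.4  96.   10.5  75.1  27.2]
316.1741647459947 [[0.527, 0.819, 0.227, 0.468], [0.85, -0.508, -0.14, 0.233], [0.001, 0.266, -0.964, 0.364], [0.0, 0.0, 0.0, 1.0]]
```

View pics/w1.png

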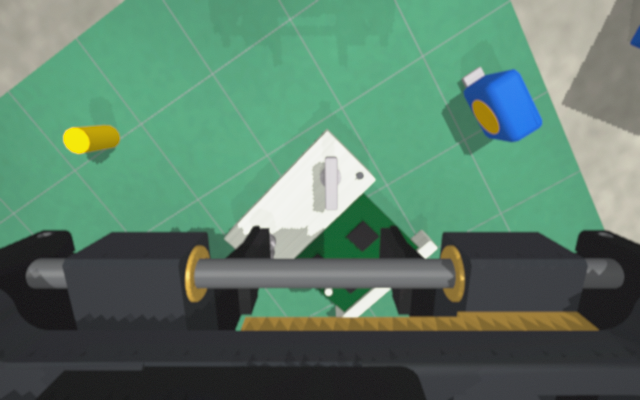

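The wrist view shows the bar upright in the image, about x 325–338 and y 156–210, so it lies square to the closing line. Checking its position against the first estimate.

```bash
python3 - <<'E'
from h import *
c=env.read_camera('wrist');t=env.read_camera('top')
g=c['color'][140:225,300:365];cv2.imwrite('pics/w2.png',cv2.resize(g,None,fx=8,fy=7,interpolation=cv2.INTER_CUBIC))
for p in[(331.5,183),(331.5,157),(331.5,209)]:print(onz(ray(c,p),.082))
E
```

```text
[0.5282 0.2005 0.082 ]
[0.5078 0.2131 0.082 ]
[0.5495 0.1873 0.082 ]
```

View pics/w2.png

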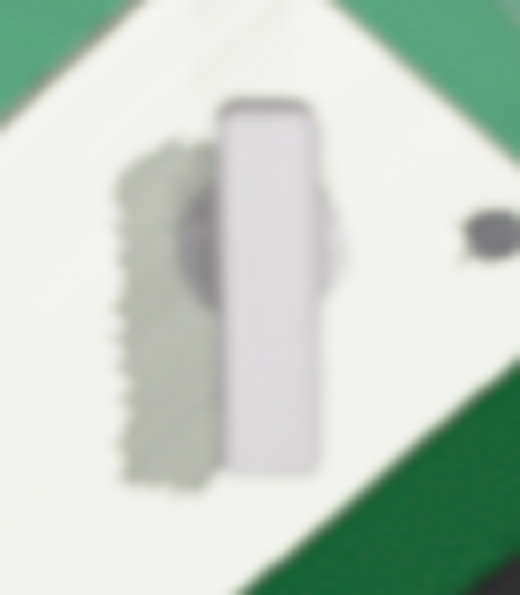

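The close view puts the bar's centre line at crop x 269, which is image pixel (333,182), or world (0.529, 0.202). That agrees with the triangulated result to about 1 mm. Descending now.

```bash
python3 -c "
from h import *
go(.5285,.202,.073,148.8)"
python3 steer.py '0.002 0.003 0.04 0 0.06;0.003 0.005 0.08 -0.6 0.06;0.004 0.0055 0.11 -0.6 0.06;0.004 0.0055 0.13 -0.6 0.06;0.004 0.0055 0.145 -0.6 0.06;0.004 0.0055 0.145 -0.6 0.06;0.004 0.0055 0.145 -0.6 0.06'
python3 -c "
from h import *
go(.5285,.202,.073,148.8)"
```

```text
to (0.5285, 0.202, 0.073, 148.8) row [0.0075 0.0087 0.1453] turn -1.0 rows>= 4.0
time_s: 2.93
tool_pos: [0.5294, 0.1977, 0.0732]
tool_rot: [-179.9, -0.0, 148.4]
force: [-0.8, 0.5, 0.1]
grip_width: 0.0598
grasp_force: 0.0
to (0.5285, 0.202, 0.073, 148.8) row [0.003  0.0032 0.0002] turn -0.4 rows>= 1.0
```

```bash
python3 steer.py '0.003 0.003 0 0 0.06;0.003 0.003 0 0 0.04;0.003 0.003 0 0 0.02;0.003 0.003 0 0 0.005;0.003 0.003 0 0 0.005;0.003 0.003 0 0 0.005;0.003 0.003 0 0 0.005;0.003 0.003 0 0 0.005' 60
python3 -c "
from h import *
o=env.get_obs();print(o['wrist_torque'],o['tool_pos'],o['force'],o['qpos'].round(1))"
```

```text
time_s: 3.6
tool_pos: [0.5284, 0.2036, 0.0735]
tool_rot: [-180.0, 0.0, 148.6]
force: [0.5, 0.8, 0.1]
grip_width: 0.0215
grasp_force: 0.0
[ 0.02143756 -0.12347989 -0.00742879] [0.52842162 0.20357944 0.07350011] [0.45369649 0.80863365 0.14314699] [ 14.7  22.7 -45.5 104.5  18.5  60.5  20.7]
```

```bash
python3 steer.py '0 0 0 0 0.005;0 0 0 0 0.005;0 0 0 0 0.005;0 0 0 0 0.005;0 0 0 0 0.005;0 0 0 0 0.005' 60
python3 -c "
from h import *
o=env.get_obs();print(o['wrist_torque'],o['tool_pos'],o['force'],o['qpos'].round(1))"
```

```text
time_s: 4.1
tool_pos: [0.5283, 0.2035, 0.0735]
tool_rot: [-180.0, -0.0, 148.6]
force: [-0.7, -0.9, 1.1]
grip_width: 0.0112
grasp_force: 60.0
[-0.12690398  0.1113898  -0.01711688] [0.52828502 0.20353109 0.07347803] [-0.68426491 -0.91582723  1.10361775] [ 14.7  22.7 -45.5 104.5  18.5  60.5  20.7]
```

```bash
python3 steer.py '0 0 0 -4 0.005;0 0 0 -8 0.005;0 0 0 -12 0.005;0 0 -0.001 -16 0.005;0 0 -0.001 -20 0.005;0 0 -0.001 -24 0.005;0 0 -0.002 -27 0.005;0 0 -0.002 -28 0.005' 60
python3 -c "
from h import *
o=env.get_obs();print(o['wrist_torque'],o['force'])"
python3 steer.py '0 0 0 0 0.005;0 0 0 0 0.005;0 0 0 0 0.005'
```

```text
time_s: 4.77
tool_pos: [0.528, 0.2032, 0.0741]
tool_rot: [180.0, -0.1, 176.6]
force: [2.3, 1.3, -9.5]
grip_width: 0.011
grasp_force: 60.0
[ 0.25303187 -0.65247772 -0.07005503] [ 2.26006943  1.28259458 -9.49548543]
time_s: 5.02
tool_pos: [0.528, 0.2031, 0.0743]
tool_rot: [-180.0, -0.1, 176.5]
force: [1.4, 0.9, -14.0]
grip_width: 0.0114
grasp_force: 60.0
```

```bash
python3 - <<'E'
from h import *
c=env.read_camera('wrist');cv2.imwrite('pics/w3.png',cv2.resize(c['color'][150:320,180:480],None,fx=2.6,fy=2.6,interpolation=cv2.INTER_CUBIC))
E
python3 steer.py '0 0 -0.0005 4 0.005;0 0 -0.001 8 0.005;0 0 -0.0015 12 0.005;0 0 -0.002 16 0.005;0 0 -0.0025 20 0.005;0 0 -0.003 24 0.005;0 0 -0.0035 28 0.005;0 0 -0.004 32 0.005' 60
```

```text
time_s: 5.73
tool_pos: [0.5281, 0.2032, 0.0791]
tool_rot: [-179.9, -0.0, 144.3]
force: [3.0, 0.5, -11.2]
grip_width: 0.0113
grasp_force: 60.0
```

View pics/w3.png

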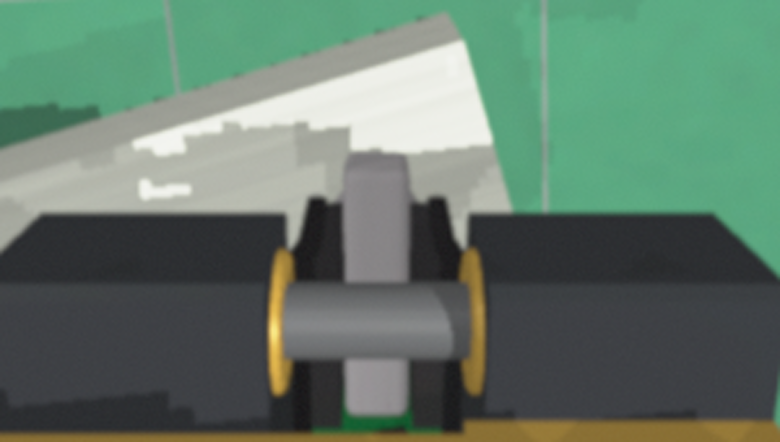

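The bar at crop (375,155)–(375,415) is square between the pads and turned relative to the block, so the pin itself rotated. Continuing clockwise.

```bash
python3 steer.py '0 0 -0.0005 4 0.005;0 0 -0.001 8 0.005;0 0 -0.0015 12 0.005;0 0 -0.002 16 0.005;0 0 -0.0025 20 0.005;0 0 -0.003 24 0.005;0 0 -0.003 27 0.005;0 0 -0.003 27 0.005' 60
python3 steer.py '0 0 0 0 0.005;0 0 0 0 0.005;0 0 0 0 0.005' 60
python3 - <<'E'
from h import *
for n,(y,x,k) in {'top':((140,225),(165,290),6),'wrist':((150,320),(180,480),2.5)}.items():
    c=env.read_camera(n);g=c['color'][y[0]:y[1],x[0]:x[1]] if n=='wrist' else c['color'][y[0]:y[1],x[0]:x[1]];cv2.imwrite(f'pics/t4{n}.png',cv2.resize(g,None,fx=k,fy=k))
E
```

```text
time_s: 6.4
tool_pos: [0.5281, 0.2034, 0.0824]
tool_rot: [-179.9, 0.0, 117.5]
force: [1.4, 0.1, -8.9]
grip_width: 0.0114
grasp_force: 60.0
time_s: 6.65
tool_pos: [0.5281, 0.2035, 0.0824]
tool_rot: [-179.9, 0.0, 117.6]
force: [0.8, -0.2, -9.8]
grip_width: 0.0112
grasp_force: 60.0
```

View pics/t4wrist.png

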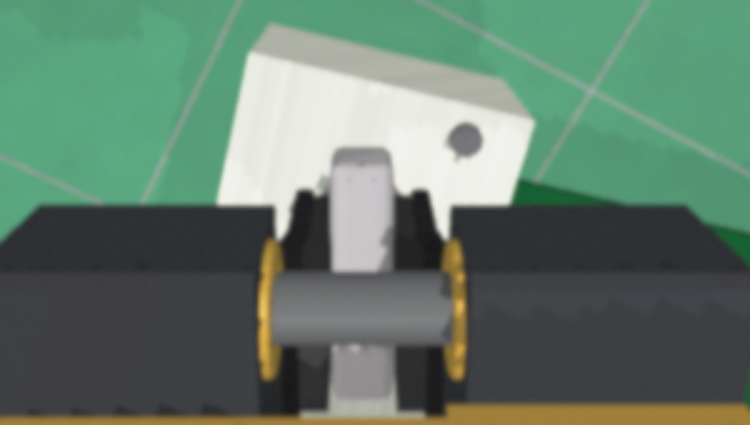

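The bar is still square in the pads at crop (362,148)–(362,400), and the end position matches the previous view, so it has not slipped. Yaw is 14° from the holder's y and the pin has risen about 9 mm. Drawing it out.

```bash
python3 steer.py '0 0 -0.003 -2 0.005;0 0 -0.006 -4 0.005;0 0 -0.009 -6 0.005;0 0 -0.012 -4 0.005;0 0 -0.015 -2 0.005;0 0 -0.019 0 0.005;0 0 -0.023 0 0.005;0 0 -0.028 0 0.005' 60
python3 steer.py '0 0 -0.01 0 0.005;0 0 -0.025 0 0.005;0 0 -0.045 0 0.005;0 0 -0.065 0 0.005;0 0 -0.085 0 0.005;0 0 -0.085 0 0.005;0 0 -0.085 0 0.005' 60
python3 - <<'E'
from h import *
go(.561,-.1536,.2,80)
for n in('top','scene'):
    c=env.read_camera(n);cv2.imwrite(f'pics/out{n}.png',c['color'])
E
```

```text
time_s: 7.42
tool_pos: [0.5291, 0.2046, 0.1121]
tool_rot: [179.9, -0.0, 117.7]
force: [-1.0, 1.0, -0.3]
grip_width: 0.0113
grasp_force: 60.0
time_s: 8.0
tool_pos: [0.5293, 0.2043, 0.1973]
tool_rot: [179.8, 0.1, 117.6]
force: [-1.2, -1.1, -1.8]
grip_width: 0.0115
grasp_force: 60.0
to (0.561, -0.1536, 0.2, 80) row [-0.3319 -0.1377 -0.0028] turn 37.6 rows>= 9.0
```

View pics/outscene.png

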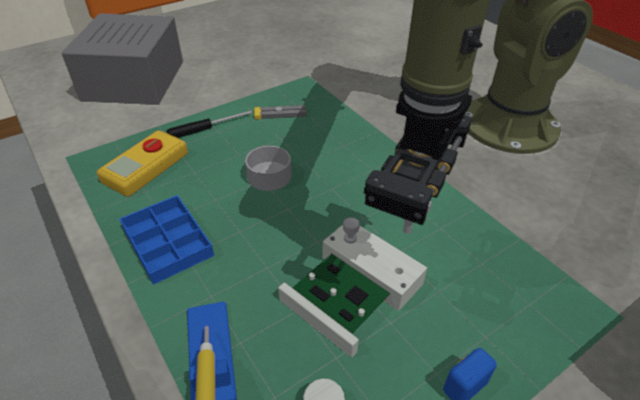

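The pin hangs upright, with its shaft end at about (408,232). The bore at (399,270) is empty and the round head at (351,228) hasn't moved. On to the tin.

```bash
python3 steer.py '-0.02 -0.008 0 3 0.005;-0.05 -0.02 0 6 0.005;-0.085 -0.035 0 10 0.005;-0.12 -0.05 0 14 0.005;-0.155 -0.065 0 18 0.005;-0.19 -0.08 0 22 0.005;-0.225 -0.095 0 26 0.005;-0.26 -0.11 0 30 0.005' 60
python3 -c "
from h import *
go(.561,-.1536,.2,80)"
```

```text
time_s: 8.77
tool_pos: [0.5501, -0.0795, 0.1941]
tool_rot: [-179.9, -0.0, 87.4]
force: [0.9, -0.3, -1.5]
grip_width: 0.011
grasp_force: 60.0
to (0.561, -0.1536, 0.2, 80) row [-0.0735  0.0142 -0.0059] turn 7.4 rows>= 2.0
```

```bash
python3 steer.py '-0.03 0.006 0 2 0.005;-0.055 0.01 0 5 0.005;-0.07 0.013 0 7 0.005;-0.073 0.014 0 7 0.005;-0.073 0.014 0 7 0.005;-0.073 0.014 0 7 0.005' 60
python3 - <<'E'
from h import *
go(.561,-.1536,.065,80)
a=[]
for n in('top','scene'):
    c=env.read_camera(n);x,y=((330,110) if n=='top' else (200,60));a.append(cv2.resize(c['color'][y:y+140,x:x+133],None,fx=3,fy=3,interpolation=cv2.INTER_CUBIC))
cv2.imwrite('pics/tin.png',np.hstack(a))
E
```

```text
time_s: 9.27
tool_pos: [0.5623, -0.1485, 0.1953]
tool_rot: [-180.0, -0.1, 80.8]
force: [0.2, 0.3, -1.6]
grip_width: 0.0113
grasp_force: 60.0
to (0.561, -0.1536, 0.065, 80) row [-0.0055 -0.0004  0.1302] turn 0.8 rows>= 4.0
```

View pics/tin.png

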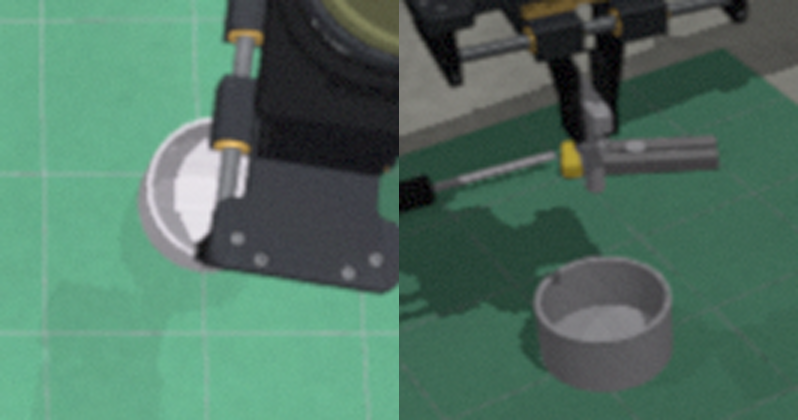

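The pin is vertical above the tin, with its shaft end at scene crop (596,188) and the rim centre at about (603,300). Lowering it.

```bash
python3 steer.py '-0.003 0 0.03 0 0.005;-0.005 0 0.06 0 0.005;-0.005 0 0.085 0 0.005;-0.005 0 0.105 0 0.005;-0.005 0 0.118 0 0.005;-0.005 0 0.126 0 0.005;-0.005 0 0.128 0 0.005;-0.005 0 0.128 0 0.005' 60
python3 -c "
from h import *
go(.561,-.1536,.064,80)"
```

```text
time_s: 10.03
tool_pos: [0.5617, -0.1556, 0.0679]
tool_rot: [180.0, -0.0, 80.6]
force: [0.4, -1.0, -0.6]
grip_width: 0.0115
grasp_force: 60.0
to (0.561, -0.1536, 0.064, 80) row [ 0.0019 -0.001   0.0039] turn 0.6 rows>= 1.0
```

Feeling for the floor in 2 mm steps.

```bash
python3 steer.py '0 0 0.002 0 0.005;0 0 0.003 0 0.005;0 0 0.003 0 0.005;0 0 0.003 0 0.005' 60
python3 steer.py '0 0 0.001 0 0.005;0 0 0.002 0 0.005;0 0 0.002 0 0.005;0 0 0.002 0 0.005' 60
```

```text
time_s: 10.37
tool_pos: [0.5616, -0.1564, 0.0652]
tool_rot: [179.9, 0.0, 80.6]
force: [-0.1, -0.4, -0.4]
grip_width: 0.0112
grasp_force: 60.0
time_s: 10.7
tool_pos: [0.5611, -0.1562, 0.0624]
tool_rot: [-180.0, 0.0, 80.6]
force: [-0.3, -0.1, -0.4]
grip_width: 0.0112
grasp_force: 60.0
```

```bash
python3 steer.py '0 0 0.001 0 0.005;0 0 0.001 0 0.005;0 0 0.0015 0 0.005;0 0 0.0015 0 0.005;0 0 0.0015 0 0.005' 60
```

```text
time_s: 11.12
tool_pos: [0.5617, -0.1563, 0.0621]
tool_rot: [180.0, 0.0, 80.6]
force: [-2.0, 0.5, 6.0]
grip_width: 0.011
grasp_force: 60.0
```

Contact at 6 N, so the shaft is on the floor of the tin. Opening slightly.

```bash
python3 steer.py '0 0 -0.0005 0 0.014;0 0 -0.0005 0 0.018;0 0 -0.0005 0 0.024;0 0 -0.0005 0 0.03;0 0 -0.0005 0 0.035;0 0 -0.0005 0 0.035;0 0 -0.0005 0 0.035' 10
python3 steer.py '0 0 -0.01 0 0.035;0 0 -0.025 0 0.035;0 0 -0.045 0 0.035;0 0 -0.075 0 0.035;0 0 -0.11 0 0.035;0 0 -0.15 0 0.035;0 0 -0.15 0 0.035;0 0 -0.15 0 0.035'
python3 steer.py '-0.04 0 0 0 0.035;-0.08 0 0 0 0.035;-0.12 0 0 0 0.035;-0.16 0 0 0 0.035;-0.16 0 0 0 0.035;-0.16 0 0 0 0.035'
python3 - <<'E'
from h import *
a=[]
for n in('top','scene'):
    c=env.read_camera(n);x,y=((330,110) if n=='top' else (200,90));a.append(cv2.resize(c['color'][y:y+140,x:x+133],None,fx=3,fy=3,interpolation=cv2.INTER_CUBIC))
cv2.imwrite('pics/end.png',np.hstack(a))
E
```

```text
time_s: 11.7
tool_pos: [0.5612, -0.1562, 0.0614]
tool_rot: [-180.0, 0.0, 80.6]
force: [0.4, 0.5, -0.3]
grip_width: 0.0341
grasp_force: 0.0
time_s: 12.37
tool_pos: [0.5632, -0.1565, 0.2155]
tool_rot: [179.6, 0.1, 80.6]
force: [-0.0, 0.9, -0.7]
grip_width: 0.035
grasp_force: 0.0
time_s: 12.87
tool_pos: [0.5326, -0.3174, 0.2098]
tool_rot: [-179.8, -0.0, 80.2]
force: [-0.3, 0.7, 0.3]
grip_width: 0.0349
grasp_force: 0.0
```

View pics/end.png

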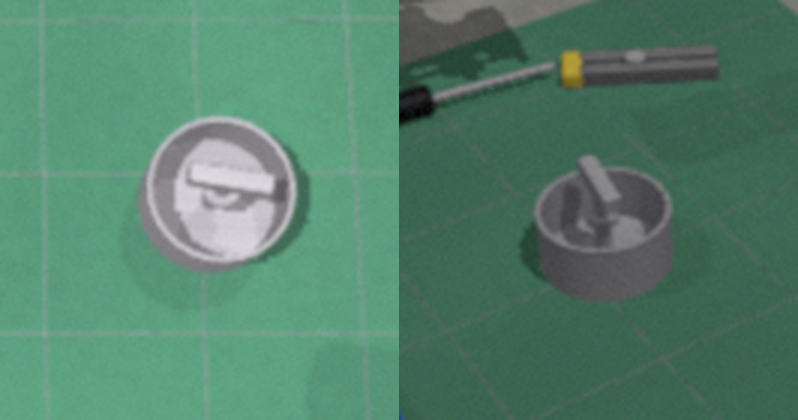

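The pin stands upright on the tin's floor, with the bar at top crop (230,178). The tin is upright and the arm is clear. Handing in.

```bash
python3 steer.py '0 0 0 0 0.035;0 0 0 0 0.035;0 0 0 0 0.035;0 0 0 0 0.035'; python3 -c "
from cell import env
print(env.sign_off())"
```

```text
time_s: 13.3
tool_pos: [0.5354, -0.313, 0.2117]
tool_rot: [180.0, 0.0, 80.7]
force: [-0.1, -0.3, -0.4]
grip_width: 0.035
grasp_force: 0.0
the job is handed in; nothing more can be done
None
```

I twisted the lock pin free (about 28° counterclockwise, then about 31° clockwise past its start, having risen about 9 mm), drew it out and left it standing shaft-down in the upright tin; the round-headed pin was not touched, and the job was handed in at 13.3 s, with no verdict returned.

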